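Nest the collared tumblers into one stack on the star plate

ROBOT

A 7-joint arm with a two-finger parallel gripper is mounted at the origin on the work surface; the furniture and walls round the work are solid. World frame = base frame: x ahead of the robot, y to its left, z up, the work surface at z = 0. Lengths are in m, angles in rad, forces in N, time in s.
With the tool pointing down it reaches from about 0.425 to 0.95 m from the base axis. Payload 4.7 kg.
Tool frame: the origin (TCP) lies on the centre line of the jaws, within the pads' length; the fingertips stand 22 mm ahead of it and the grasp point (between the pads) lies 3 mm ahead of it; z points along the fingers, y is the line along which they close (so a half turn about z gives the same grasp; the last joint's range is limited). The gripper opens to 87 mm and grips with 3 to 60 N. Pads are 19 mm wide; open, the fingers measure 117 mm over their backs; the gripper's body (75 mm by 190 mm) begins 51 mm behind the grasp point.
Start: joints at [1.223, 0.469, -0.049, 1.532, 0.024, 1.141, -0.082], TCP at [0.212, -0.641, 0.245] pointing down, gripper open.
Joint ranges: [-2.59, 2.59], [-0.33, 1.99], [-1.39, 1.29], [0.1, 2.45], [-1.04, 4.18], [0.21, 1.99], [-2.66, 2.66]. Speed limits (rad/s): [2.57, 2.57, 3.14, 3.14, 3.14, 3.14, 3.14].

INTERFACE

Orientations are given as a unit quaternion [w, x, y, z].
In Python, from bench import robot gives the robot as it stands.
- The arm moves only by the tool drive_tool, never from a script. Its argument "targets" is a list of rows, each an object of numbers: "rx", "ry", "rz": the turn, a rotation vector about the tool's x, y, z in degrees; "x", "y", "z": the shift along the tool's x, y, z in mm; "jaw": the gripper command: -1 is fully open, 1 is shut, values between are in proportion. A call has 1 to 20 rows; each row is the pose to reach, as a shift and turn from the pose commanded when the call began, along the tool's axes at that moment; what a row does not reach only later rows make up. A row lasts 1/8 s, in which the tool goes at most 62.5 mm and 10.7 degrees, less where a joint would pass 70% of its speed; a pose out of reach is approached as far as the arm can. A call with a gripper value outside its range is refused whole. The fingers move at their own pace and stop on an object; "grip_force" is the grip in N (left out, the last holds). Time passes only in rows, so rows that repeat a pose let the fingers close. It gives the time, the measured TCP pose, the force, the opening and the grip force at its end, in the units of the state.
- robot.get_obs(): the state, without advancing time (a new reading comes with each control period).
- robot.snapshot(name): name is "side" or "top" or "wrist"; returns (picture, depth): 420x560x3 uint8, red, green, blue; 420x560 float32, m along the optical axis (not along the pixel's ray), 0 where there is no reading.
- robot.camera_params(name): a dict with "fovy" (degrees; the focal length in pixels is half the picture's height over the tangent of half this angle, whatever the lens; pixels are square), "cx", "cy" (the principal point, pixels), "k1" (the pictures are not rectified: a ray, as slopes to the right and down, at radius r is drawn at 1 + k1 r^2 times it, then the intrinsics apply), "view" (4x4, takes a point from world to camera coordinates). Camera axes: x right, y up, looking along -z (the intrinsics and any distortion apply to the point x, -y, -z); pixel columns grow to the right and rows downward; lengths in m; the calibration is good to about 2 mm. A picture is of the moment at which its call begins: read the wrist's pose just before it. camera_params takes no time and is no camera call; for the wrist camera it gives the pose at the moment of the call.
- robot.sign_off(): hands the job in; it is judged then, once.
Trained networks look in the newest picture that a camera, given by its name, has taken for a name from the list of things; names that differ only in an ending like _2 or _b are one class to them, and where a whole thing is asked for, a point or a joint stands for the part that bears it (a point fixed in the world has none). Each returns a list of dicts, best first, with "p" (0 to 1); they miss things now and then, are a little off and sometimes report something else, mostly with a low value. They report only what shows in the picture. A call takes as long as a camera call.
- robot.recognise(query, camera): "rect" ([centre column, centre row, width, height] in pixels, round what is visible of it).
- robot.masks_of(query, camera): "pixels" (420x560 bool, what is visible of it) and "rect" ([centre column, centre row, width, height] in pixels, round what is visible of it).
The state is a dict: "time_s": time; "joint_positions": joint angles; "joint_velocities": joint speeds; "joint_efforts": joint torques, N m; "tool_pos": TCP position; "eef_rot": TCP orientation; "force": force on the tool from outside, world axes, zero at the start; "wrist_torque": the same for the moment, N m; "finger_gap": finger opening in m; "grasp_force": force on a finger pad.
Only numpy, scipy, OpenCV 4.12 (cv2) and the standard library are available. Lean on these libraries where they do the work, as an engineer would, in place of code of your own. Each camera call takes 0.05 s, during which the arm holds its last target. There are 200 camera calls.

TASK

Three bisque tumblers of the same shape, each with a wide straight collar above a narrower tapered body, stand on the table, one of them on a bare star-shaped plate. Nest the other two into it, one after the other, so that all three make one upright, fully seated stack where that tumbler stands on the plate; lower them in rather than letting them drop. Leave the plain straight-sided pot where it is.

Things in the scene. Friction and masses are not known exactly. Their poses are not given: they have to be found in the camera images.
- tumbler_plate_mid (a point): Centre (half-way up, 42 mm above the foot, on the axis; z up) of the tumbler standing mouth up on the star-shaped clay plate (250 mm across, 14 mm thick, does not move); the bottom of the stack. All three tumblers are alike: pale bisque, round, hollow, open, no handle, 84 mm high, 0.11 to 0.22 kg. Lower 40 mm: tapered body, 40 mm across at the foot, 52 mm at its top.
- tumbler_1_mid (a point): Centre (42 mm above the foot, on the axis; z up) of a second tumbler, same shape, upright on the table. From 40 to 84 mm up, each tumbler is a straight collar 64 mm across outside, 58 mm inside, above a flat shoulder. A nested one sinks in 40 mm until its shoulder rests on the rim below; its centre is then 44 mm above the centre below and only its collar shows.
- tumbler_2_mid (a point): Centre (42 mm above the foot, on the axis; z up) of a third tumbler, same shape, upright on the table. Hold a tumbler round the outside of its collar near the top, so that the fingertips stay above the rim of the one below. A nested body has about 3 mm play all round; on entering, the foot may be up to 8 mm off centre.
- pot_mid (a point): Centre (half-way up; z up) of the plain pale round pot, a bystander: 76 mm across, 70 mm high, straight sides rounded at the foot, no collar. It may stand in any of the three spots round the plate, among the loose tumblers, and is to be left alone.

How it is judged:
At the end, for the whole second after the job is handed in: The two loose tumblers are nested, in either order, in the tumbler on the plate: each stands 44 mm (within 6 mm) above the one below and within 12 mm of its axis; all three are upright within 0.15 rad and at rest, and the bottom one is within 40 mm of where it started (((horizontal distance between tumbler_1_mid and tumbler_plate_mid below 0.012 m and z of tumbler_1_mid in the frame of tumbler_plate_mid between 0.038 and 0.05 m and horizontal distance between tumbler_2_mid and tumbler_1_mid below 0.012 m and z of tumbler_2_mid in the frame of tumbler_1_mid between 0.038 and 0.05 m) or (horizontal distance between tumbler_2_mid and tumbler_plate_mid below 0.012 m and z of tumbler_2_mid in the frame of tumbler_plate_mid between 0.038 and 0.05 m and horizontal distance between tumbler_1_mid and tumbler_2_mid below 0.012 m and z of tumbler_1_mid in the frame of tumbler_2_mid between 0.038 and 0.05 m)) and distance of tumbler_plate_mid from where it was at the start of the episode below 0.04 m and angle between each of tumbler_plate_mid, tumbler_1_mid, tumbler_2_mid's own z axis and vertical below 0.15 rad and linear speed of each of tumbler_plate, tumbler_1, tumbler_2 below 0.03 m/s); the robot touches nothing.
It fails at once if the plain pot is moved more than 30 mm or tipped over (distance of pot_mid from where it was at the start of the episode above 0.03 m or angle between pot_mid's own z axis and vertical above 0.5 rad).
It fails at once if a tumbler is let fall (it moves faster than 0.8 m/s out of the fingers, a drop of over 30 mm) (linear speed of tumbler_1 above 0.8 m/s and contact force between tumbler_1 and the fingers below 0.05 N).
It fails at once if a tumbler is let fall (it moves faster than 0.8 m/s out of the fingers, a drop of over 30 mm) (linear speed of tumbler_2 above 0.8 m/s and contact force between tumbler_2 and the fingers below 0.05 N).
It also fails if it takes over 61 s, if anything falls off the work surface, if the arm or the gripper's body presses on something with over 40 N, if the wrist force passes 120 N, or if a joint passes its speed limit or range.

## Working session

There is one attempt and no reset: what is moved stays moved. The work goes in short steps, Python scripts to look and compute and a tool call to move; the robot and the scene stay as the last step left them, time stands still between calls to the robot, and variables do not carry over. Pictures are saved under pics/ and viewed, at most 10 in all, crops included, and the job is handed in when it is done.

Besides the shell and the picture viewer there is one more tool, called after "Request:" as name(argument=value, ...), one argument or row to a line, values as JSON. drive_tool: Moves the arm, as the interface text tells. Its arguments: {"type":"object","properties":{"targets":{"type":"array"},"grip_force":{"type":"number"}},"required":["targets"]}

```bash
ls; mkdir -p pics; cat > h.py <<'E'
import numpy as np, cv2
from bench import robot
def cloud(name, d, P):
    h,w=d.shape; f=h/2/np.tan(np.radians(P["fovy"])/2)
    u,v=np.meshgrid(np.arange(w),np.arange(h))
    K=np.array([[f,0,P["cx"]],[0,f,P["cy"]],[0,0,1.]])
    p=cv2.undistortPoints(np.stack([u,v],-1).reshape(-1,1,2).astype(np.float64),K,np.array([P["k1"],0,0,0.]))[:,0]
    z=d.reshape(-1); c=np.stack([p[:,0]*z,-p[:,1]*z,-z,np.ones_like(z)],1)
    return (c@np.linalg.inv(np.array(P["view"])).T)[:,:3].reshape(h,w,3)
def snap(name,fn=None):
    P=robot.camera_params(name); im,d=robot.snapshot(name)
    if fn: cv2.imwrite("pics/"+fn,im[:,:,::-1])
    W=cloud(name,d,P); W[d==0]=np.nan
    return im,d,W
def circ(p):
    A=np.c_[2*p,np.ones(len(p))]; s=np.linalg.lstsq(A,(p**2).sum(1),rcond=None)[0]
    return s[:2],np.sqrt(s[2]+s[:2]@s[:2])
E
python3 - <<'E'
from h import *
o=robot.get_obs(); print(o["time_s"],o["tool_pos"],o["eef_rot"],o["finger_gap"])
for c in ("top","side"):
    im,d,W=snap(c,c+"0.png")
    for q in ("tumbler_1_mid","pot_mid"):
        for m in robot.masks_of(q,c):
            X=W[m["pixels"]]; X=X[~np.isnan(X[:,0])]
            if len(X)<20: continue
            zt=np.percentile(X[:,2],97); r=X[X[:,2]>zt-.006]
            print(c,q,round(m["p"],2),np.round(m["rect"]),"top",zt.round(3),"mid",((r.min(0)+r.max(0))/2).round(3),"ext",np.ptp(r,0).round(3),"circ",*[np.round(a,3) for a in circ(r[:,:2])])
E
```

```text
pics
0.0 [ 0.2114058  -0.64045299  0.24347708] [-9.62957255e-04  9.87319858e-01  1.58740467e-01 -1.86741765e-04] 0.08669581817969865
top tumbler_1_mid 0.75 [384. 184.  31.  27.] top 0.084 mid [ 0.631 -0.221  0.083] ext [0.062 0.064 0.01 ] circ [ 0.631 -0.221] 0.031
top pot_mid 0.74 [176. 234.  36.  30.] top 0.069 mid [0.486 0.315 0.068] ext [0.074 0.074 0.009] circ [0.486 0.316] 0.036
side tumbler_1_mid 0.67 [282. 172.  26.  34.] top 0.081 mid [ 0.629 -0.22   0.08 ] ext [0.062 0.072 0.008] circ [ 0.63  -0.218] 0.031
side tumbler_1_mid 0.44 [294. 223.  34.  41.] top 0.094 mid [0.486 0.055 0.093] ext [0.061 0.068 0.01 ] circ [0.486 0.055] 0.03
side pot_mid 0.69 [239. 297.  39.  52.] top 0.068 mid [0.484 0.319 0.066] ext [0.073 0.078 0.009] circ [0.485 0.32 ] 0.036
```

View pics/top0.png

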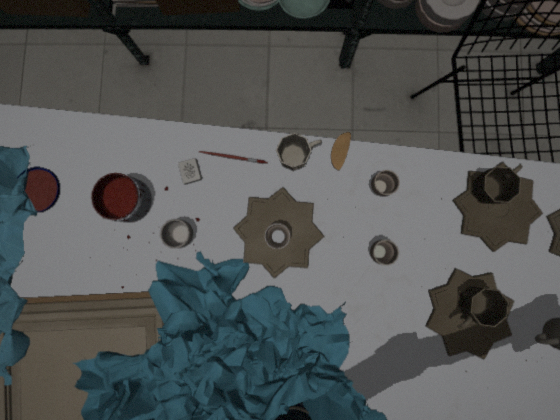

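View pics/side0.png

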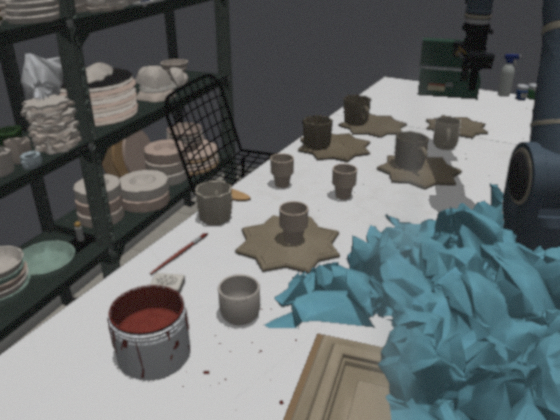

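The top view shows loose tumblers at (384,183) and (383,250), the plate tumbler at (278,236), and the pot at (178,233). The side view agrees. There is crumpled paper below the plate, so I'll check its height as well.

```bash
python3 - <<'E'
from h import *
from scipy.spatial.transform import Rotation as R
im,d,W=snap("top")
V=W.reshape(-1,3)
for n,(u,v) in dict(t1=(384,183),t2=(383,250),pl=(278,236)).items():
    X=W[v-24:v+24,u-24:u+24].reshape(-1,3); X=X[~np.isnan(X[:,0])]
    zt=np.percentile(X[:,2],99); r=X[X[:,2]>zt-.007]
    print(n,len(r),zt.round(3),"mid",((r.min(0)+r.max(0))/2).round(4),"ext",np.ptp(r,0).round(3),*[np.round(a,4) for a in circ(r[:,:2])])
P=W[:,:,:]
for x0 in np.arange(.3,.8,.05):
    print(x0.round(2),[float(np.round(np.nanmax(np.append(V[(abs(V[:,0]-x0)<.025)&(abs(V[:,1]-y0)<.025)][:,2],-1)),2)) for y0 in np.arange(-.35,.4,.05)])
o=robot.get_obs(); q=o["eef_rot"]; print(R.from_quat([q[1],q[2],q[3],q[0]]).as_matrix().round(3))
E
```

```text
t1 116 0.083 mid [ 0.6313 -0.2215  0.081 ] ext [0.062 0.063 0.01 ] [ 0.6308 -0.2215] 0.0307
t2 111 0.084 mid [ 0.4552 -0.22    0.0821] ext [0.06  0.063 0.01 ] [ 0.4547 -0.2199] 0.0301
pl 99 0.097 mid [0.4862 0.0522 0.0956] ext [0.062 0.062 0.009] [0.487  0.0515] 0.0305
0.3 [0.02, 0.0, 0.0, 0.0, 0.03, 0.03, 0.04, 0.07, 0.07, 0.05, 0.13, 0.12, 0.13, 0.13, 0.1]
0.35 [0.02, 0.0, 0.0, 0.0, 0.0, 0.0, 0.0, 0.07, 0.07, 0.04, 0.11, 0.08, 0.08, 0.1, 0.1]
0.4 [0.01, 0.0, 0.01, 0.06, 0.01, 0.0, 0.01, 0.02, 0.02, 0.01, 0.04, 0.07, 0.05, 0.05, 0.05]
0.45 [0.0, 0.0, 0.09, 0.09, 0.01, 0.0, 0.01, 0.1, 0.1, 0.1, 0.02, 0.0, 0.03, 0.07, 0.07]
0.5 [0.0, 0.01, 0.08, 0.09, 0.0, 0.0, 0.02, 0.1, 0.1, 0.1, 0.02, 0.0, 0.0, 0.07, 0.07]
0.55 [0.0, 0.0, 0.0, 0.0, 0.01, 0.0, 0.01, 0.02, 0.02, 0.02, 0.01, 0.0, 0.0, 0.01, 0.0]
0.6 [0.01, 0.0, 0.08, 0.09, 0.0, 0.0, 0.01, 0.01, 0.02, 0.02, 0.02, 0.0, 0.0, 0.02, 0.0]
0.65 [0.01, 0.0, 0.09, 0.08, 0.0, 0.01, 0.0, 0.09, 0.09, 0.0, 0.0, 0.0, 0.02, 0.03, 0.02]
0.7 [0.0, 0.0, 0.01, 0.01, 0.01, 0.01, 0.09, 0.09, 0.09, 0.01, 0.01, 0.01, 0.01, 0.02, 0.02]
0.75 [0.0, 0.0, 0.0, 0.01, 0.01, 0.01, 0.08, 0.09, 0.09, 0.0, 0.0, 0.0, 0.0, 0.0, 0.01]
[[ 0.95   0.313 -0.   ]
 [ 0.313 -0.95   0.   ]
 [ 0.    -0.    -1.   ]]
```

Request:
drive_tool(
  targets=[
    {"z": -50,"jaw": -1},
    {"x": 529,"y": -266,"z": -50,"jaw": -1},
    {"x": 529,"y": -266,"z": -50,"jaw": -1},
    {"x": 529,"y": -266,"z": -50,"jaw": -1},
    {"x": 529,"y": -266,"z": -50,"jaw": -1},
    {"x": 529,"y": -266,"z": -50,"jaw": -1},
    {"x": 529,"y": -266,"z": -50,"jaw": -1},
    {"x": 529,"y": -266,"z": -50,"jaw": -1},
    {"x": 529,"y": -266,"z": -50,"jaw": -1},
    {"x": 529,"y": -266,"z": -50,"jaw": -1},
    {"x": 529,"y": -266,"z": -50,"jaw": -1},
    {"x": 529,"y": -266,"z": -30,"jaw": -1},
    {"x": 529,"y": -266,"z": 20,"jaw": -1},
    {"x": 529,"y": -266,"z": 20,"jaw": -1},
    {"x": 529,"y": -266,"z": 20,"jaw": -1},
  ],
  grip_force=15,
)

```text
$.targets[0]: bad value
```

```bash
cat >> h.py <<'E'
from scipy.spatial.transform import Rotation as R
def look(targ,ztop,fn=None,band=.012,cam="wrist"):
    "rim centre near targ from a camera; shift to it in tool axes, mm"
    o=robot.get_obs(); im,d,W=snap(cam,fn); q=o["eef_rot"]; M=R.from_quat([q[1],q[2],q[3],q[0]]).as_matrix()
    X=W.reshape(-1,3); X=X[~np.isnan(X[:,0])]
    r=X[(np.hypot(X[:,0]-targ[0],X[:,1]-targ[1])<.045)&(abs(X[:,2]-ztop)<band)]
    if len(r)<10: print("few",len(r)); return
    rt=r[r[:,2]>np.percentile(r[:,2],98)-.006]; c,rad=circ(rt[:,:2])
    p=np.r_[c,np.percentile(r[:,2],98)]
    print(cam,"n",len(rt),"centre",p.round(4),"rad",rad.round(4),"bbox",((rt.min(0)+rt.max(0))/2).round(4),"tcp",np.round(o["tool_pos"],4),"t",o["time_s"])
    print("tool shift mm",((p-o["tool_pos"])@M*1000).round(1)); print(M.round(3).tolist())
E
python3 -c "
from h import *
look((.631,-.2215),.084,'w1.png')"
```

```text
few 0
```

Request:
drive_tool(
  targets=[
    {"x": 0,"y": 0,"z": -50,"rx": 0,"ry": 0,"rz": 0,"jaw": -1},
    {"x": 529,"y": -266,"z": -50,"rx": 0,"ry": 0,"rz": 0,"jaw": -1},
    {"x": 529,"y": -266,"z": -50,"rx": 0,"ry": 0,"rz": 0,"jaw": -1},
    {"x": 529,"y": -266,"z": -50,"rx": 0,"ry": 0,"rz": 0,"jaw": -1},
    {"x": 529,"y": -266,"z": -50,"rx": 0,"ry": 0,"rz": 0,"jaw": -1},
    {"x": 529,"y": -266,"z": -50,"rx": 0,"ry": 0,"rz": 0,"jaw": -1},
    {"x": 529,"y": -266,"z": -50,"rx": 0,"ry": 0,"rz": 0,"jaw": -1},
    {"x": 529,"y": -266,"z": -50,"rx": 0,"ry": 0,"rz": 0,"jaw": -1},
    {"x": 529,"y": -266,"z": -50,"rx": 0,"ry": 0,"rz": 0,"jaw": -1},
    {"x": 529,"y": -266,"z": -50,"rx": 0,"ry": 0,"rz": 0,"jaw": -1},
    {"x": 529,"y": -266,"z": -50,"rx": 0,"ry": 0,"rz": 0,"jaw": -1},
    {"x": 529,"y": -266,"z": -10,"rx": 0,"ry": 0,"rz": 0,"jaw": -1},
    {"x": 529,"y": -266,"z": 20,"rx": 0,"ry": 0,"rz": 0,"jaw": -1},
    {"x": 529,"y": -266,"z": 20,"rx": 0,"ry": 0,"rz": 0,"jaw": -1},
  ],
  grip_force=15,
)

```text
time_s: 2.15
tool_pos: [0.629, -0.2223, 0.2219]
eef_rot: [-0.001, 0.987, 0.159, -0.003]
force: [0.0, 0.4, 0.7]
finger_gap: 0.087
grasp_force: 0.0
```

```bash
python3 -c "
from h import *
look((.631,-.2215),.084,'w1.png')"
```

```text
wrist n 843 centre [ 0.6321 -0.2192  0.0847] rad 0.0303 bbox [ 0.6317 -0.2193  0.0822] tcp [ 0.629  -0.2223  0.2219] t 2.15
tool shift mm [  4.6  -1.5 137.2]
[[0.95, 0.313, -0.005], [0.313, -0.95, 0.002], [-0.005, -0.003, -1.0]]
```

Request:
drive_tool(
  targets=[
    {"x": 3,"y": -1,"z": 50,"rx": 0,"ry": 0,"rz": 0,"jaw": -1},
    {"x": 3,"y": -1,"z": 100,"rx": 0,"ry": 0,"rz": 0,"jaw": -1},
    {"x": 3,"y": -1,"z": 130,"rx": 0,"ry": 0,"rz": 0,"jaw": -1},
    {"x": 3,"y": -1,"z": 146,"rx": 0,"ry": 0,"rz": 0,"jaw": -1},
    {"x": 3,"y": -1,"z": 146,"rx": 0,"ry": 0,"rz": 0,"jaw": -1},
    {"x": 3,"y": -1,"z": 146,"rx": 0,"ry": 0,"rz": 0,"jaw": 1},
    {"x": 3,"y": -1,"z": 146,"rx": 0,"ry": 0,"rz": 0,"jaw": 1},
    {"x": 3,"y": -1,"z": 146,"rx": 0,"ry": 0,"rz": 0,"jaw": 1},
    {"x": 3,"y": -1,"z": 146,"rx": 0,"ry": 0,"rz": 0,"jaw": 1},
    {"x": 3,"y": -1,"z": 146,"rx": 0,"ry": 0,"rz": 0,"jaw": 1},
    {"x": 3,"y": -1,"z": 146,"rx": 0,"ry": 0,"rz": 0,"jaw": 1},
  ],
  grip_force=15,
)

```text
time_s: 3.58
tool_pos: [0.6337, -0.2206, 0.0795]
eef_rot: [0.0, 0.987, 0.159, 0.001]
force: [-0.4, 1.1, 5.3]
finger_gap: 0.0647
grasp_force: 15.0
```

Request:
drive_tool(
  targets=[
    {"x": 0,"y": 0,"z": -20,"rx": 0,"ry": 0,"rz": 0,"jaw": 1},
    {"x": 0,"y": 0,"z": -60,"rx": 0,"ry": 0,"rz": 0,"jaw": 1},
    {"x": 0,"y": 0,"z": -100,"rx": 0,"ry": 0,"rz": 0,"jaw": 1},
    {"x": 0,"y": 0,"z": -140,"rx": 0,"ry": 0,"rz": 0,"jaw": 1},
    {"x": 0,"y": 0,"z": -170,"rx": 0,"ry": 0,"rz": 0,"jaw": 1},
    {"x": 0,"y": 0,"z": -170,"rx": 0,"ry": 0,"rz": 0,"jaw": 1},
    {"x": 0,"y": 0,"z": -170,"rx": 0,"ry": 0,"rz": 0,"jaw": 1},
  ],
  grip_force=20,
)

```text
time_s: 4.45
tool_pos: [0.6321, -0.2206, 0.2471]
eef_rot: [-0.0, 0.987, 0.159, -0.001]
force: [-0.2, 0.3, -2.1]
finger_gap: 0.0641
grasp_force: 20.0
```

Request:
drive_tool(
  targets=[
    {"x": -3,"y": -15,"z": 0,"rx": 0,"ry": 0,"rz": 0,"jaw": 1},
    {"x": -9,"y": -50,"z": 0,"rx": 0,"ry": 0,"rz": 0,"jaw": 1},
    {"x": -16,"y": -90,"z": 0,"rx": 0,"ry": 0,"rz": 0,"jaw": 1},
    {"x": -23,"y": -130,"z": 0,"rx": 0,"ry": 0,"rz": 0,"jaw": 1},
    {"x": -30,"y": -170,"z": 0,"rx": 0,"ry": 0,"rz": 0,"jaw": 1},
    {"x": -37,"y": -210,"z": 0,"rx": 0,"ry": 0,"rz": 0,"jaw": 1},
    {"x": -44,"y": -250,"z": 0,"rx": 0,"ry": 0,"rz": 0,"jaw": 1},
    {"x": -50,"y": -285,"z": 0,"rx": 0,"ry": 0,"rz": 0,"jaw": 1},
    {"x": -53,"y": -304,"z": 0,"rx": 0,"ry": 0,"rz": 0,"jaw": 1},
    {"x": -53,"y": -304,"z": 0,"rx": 0,"ry": 0,"rz": 0,"jaw": 1},
    {"x": -53,"y": -304,"z": 0,"rx": 0,"ry": 0,"rz": 0,"jaw": 1},
  ],
  grip_force=20,
)

```text
time_s: 5.82
tool_pos: [0.488, 0.05, 0.2483]
eef_rot: [0.0, 0.987, 0.158, -0.0]
force: [0.1, 0.3, -2.1]
finger_gap: 0.0638
grasp_force: 20.0
```

```bash
python3 - <<'E'
from h import *
look((.487,.052),.098,'w2.png')
look((.487,.052),.098,'s2.png',cam="side")
look((.487,.052),.255,None,cam="side",band=.03)
E
```

```text
wrist n 457 centre [0.4884 0.0537 0.098 ] rad 0.0303 bbox [0.4934 0.0536 0.0953] tcp [0.488  0.05   0.2483] t 5.825
tool shift mm [  1.5  -3.5 150.3]
[[0.95, 0.312, 0.0], [0.312, -0.95, -0.001], [-0.0, 0.001, -1.0]]
side n 151 centre [0.4861 0.0546 0.0964] rad 0.0304 bbox [0.486  0.0545 0.0939] tcp [0.4881 0.0498 0.2483] t 5.875
tool shift mm [ -0.3  -5.3 152. ]
[[0.95, 0.311, -0.0], [0.311, -0.95, -0.001], [-0.0, 0.001, -1.0]]
side n 31 centre [0.4748 0.0859 0.2695] rad 0.0093 bbox [0.4723 0.0893 0.2708] tcp [0.4881 0.0498 0.2483] t 5.925
tool shift mm [ -1.4 -38.4 -21.2]
[[0.95, 0.311, -0.0], [0.311, -0.95, -0.0], [-0.0, 0.0, -1.0]]
```

View pics/w2.png

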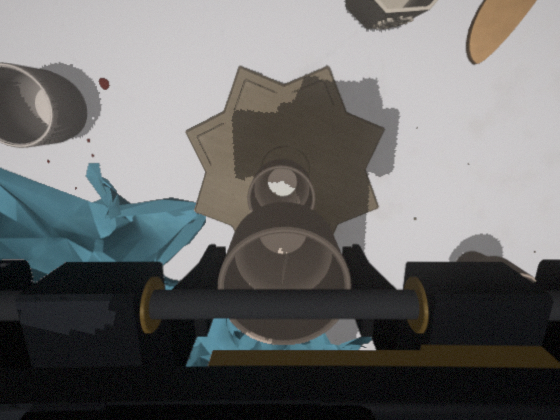

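View pics/s2.png

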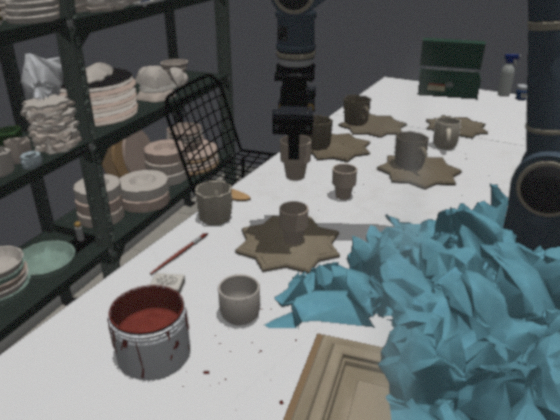

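Wrist view: the held tumbler is upright, with its rim at about (284,275), and the plate tumbler is below at (281,188). Side view: the held tumbler at (295,155) is in line above the one at (293,217). I'll correct sideways and lower it to just above the rim.

Request:
drive_tool(
  targets=[
    {"x": 1,"y": -3,"z": 25,"rx": 0,"ry": 0,"rz": 0,"jaw": 1},
    {"x": 1,"y": -3,"z": 50,"rx": 0,"ry": 0,"rz": 0,"jaw": 1},
    {"x": 1,"y": -3,"z": 62,"rx": 0,"ry": 0,"rz": 0,"jaw": 1},
    {"x": 1,"y": -3,"z": 62,"rx": 0,"ry": 0,"rz": 0,"jaw": 1},
    {"x": 1,"y": -3,"z": 62,"rx": 0,"ry": 0,"rz": 0,"jaw": 1},
  ],
  grip_force=20,
)

```text
time_s: 6.6
tool_pos: [0.4883, 0.0545, 0.1874]
eef_rot: [0.0, 0.987, 0.159, 0.001]
force: [0.1, 0.2, -2.8]
finger_gap: 0.0641
grasp_force: 20.0
```

```bash
cat >> h.py <<'E'
def held(fn=None):
    o=robot.get_obs(); im,d,W=snap("wrist",fn); T=np.array(o["tool_pos"]); q=o["eef_rot"]; M=R.from_quat([q[1],q[2],q[3],q[0]]).as_matrix()
    L=(W.reshape(-1,3)-T)@M*1000; L=L[~np.isnan(L[:,0])]
    r=L[(np.hypot(L[:,0],L[:,1])<45)&(abs(L[:,1])<27)&(L[:,2]>-14)&(L[:,2]<4)]
    r=r[r[:,0]>0]
    if len(r)<30: print("few",len(r)); return
    print("held n",len(r),"x range",np.percentile(r[:,0],[2,98]).round(1),"z",np.percentile(r[:,2],[2,50,98]).round(1),*[np.round(a,1) for a in circ(r[:,:2])],"tcp",T.round(4))
E
python3 - <<'E'
from h import *
held('w3.png')
E
```

```text
held n 1418 x range [12.5 30.4] z [-5.3 -3.4  3.5] [ 0.8 -0.7] 29.1 tcp [0.4883 0.0545 0.1874]
```

View pics/w3.png

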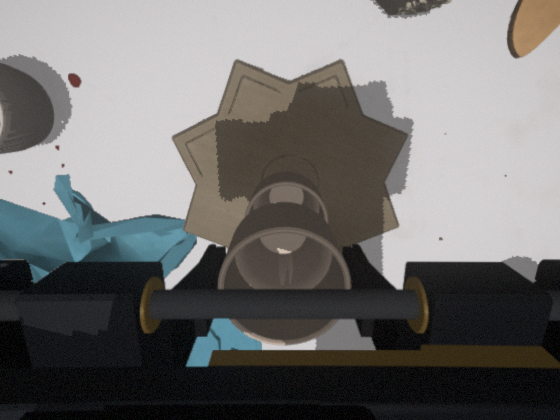

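The wrist view shows the held collar (284,275) in line over the rim (285,200), and the fit puts the held axis within 1 mm of the TCP. Lowering now.

Request:
drive_tool(
  targets=[
    {"x": -1,"y": 0,"z": 10,"rx": 0,"ry": 0,"rz": 0,"jaw": 1},
    {"x": -1,"y": 0,"z": 20,"rx": 0,"ry": 0,"rz": 0,"jaw": 1},
    {"x": -1,"y": 0,"z": 28,"rx": 0,"ry": 0,"rz": 0,"jaw": 1},
    {"x": -1,"y": 0,"z": 36,"rx": 0,"ry": 0,"rz": 0,"jaw": 1},
    {"x": -1,"y": 0,"z": 42,"rx": 0,"ry": 0,"rz": 0,"jaw": 1},
    {"x": -1,"y": 0,"z": 46,"rx": 0,"ry": 0,"rz": 0,"jaw": 1},
    {"x": -1,"y": 0,"z": 46,"rx": 0,"ry": 0,"rz": 0,"jaw": 1},
  ],
  grip_force=20,
)

```text
time_s: 7.52
tool_pos: [0.4866, 0.0542, 0.1404]
eef_rot: [0.0, 0.987, 0.159, -0.0]
force: [0.4, 0.1, -2.1]
finger_gap: 0.0644
grasp_force: 20.0
```

Request:
drive_tool(
  targets=[
    {"x": 0,"y": 0,"z": 2,"rx": 0,"ry": 0,"rz": 0,"jaw": 1},
    {"x": 0,"y": 0,"z": 4,"rx": 0,"ry": 0,"rz": 0,"jaw": 1},
    {"x": 0,"y": 0,"z": 4,"rx": 0,"ry": 0,"rz": 0,"jaw": 1},
  ],
  grip_force=20,
)

```text
time_s: 7.9
tool_pos: [0.4873, 0.054, 0.1371]
eef_rot: [0.0, 0.987, 0.159, 0.001]
force: [0.6, -1.4, 1.3]
finger_gap: 0.0646
grasp_force: 19.9
```

Request:
drive_tool(
  targets=[
    {"x": 0,"y": 0,"z": 0,"rx": 0,"ry": 0,"rz": 0,"jaw": 0.3},
    {"x": 0,"y": 0,"z": 0,"rx": 0,"ry": 0,"rz": 0,"jaw": -1},
    {"x": 0,"y": 0,"z": 0,"rx": 0,"ry": 0,"rz": 0,"jaw": -1},
    {"x": 0,"y": 0,"z": 0,"rx": 0,"ry": 0,"rz": 0,"jaw": -1},
    {"x": 0,"y": 0,"z": -20,"rx": 0,"ry": 0,"rz": 0,"jaw": -1},
    {"x": 0,"y": 0,"z": -60,"rx": 0,"ry": 0,"rz": 0,"jaw": -1},
    {"x": 0,"y": 0,"z": -100,"rx": 0,"ry": 0,"rz": 0,"jaw": -1},
    {"x": -20,"y": 40,"z": -100,"rx": 0,"ry": 0,"rz": 0,"jaw": -1},
    {"x": -45,"y": 95,"z": -100,"rx": 0,"ry": 0,"rz": 0,"jaw": -1},
    {"x": -70,"y": 150,"z": -100,"rx": 0,"ry": 0,"rz": 0,"jaw": -1},
    {"x": -95,"y": 205,"z": -90,"rx": 0,"ry": 0,"rz": 0,"jaw": -1},
    {"x": -117,"y": 250,"z": -80,"rx": 0,"ry": 0,"rz": 0,"jaw": -1},
    {"x": -117,"y": 250,"z": -80,"rx": 0,"ry": 0,"rz": 0,"jaw": -1},
    {"x": -117,"y": 250,"z": -80,"rx": 0,"ry": 0,"rz": 0,"jaw": -1},
  ],
  grip_force=20,
)

```text
time_s: 9.65
tool_pos: [0.4539, -0.219, 0.2164]
eef_rot: [-0.0, 0.987, 0.159, -0.0]
force: [-0.3, 0.6, 0.2]
finger_gap: 0.0866
grasp_force: 0.0
```

```bash
python3 - <<'E'
from h import *
look((.455,-.22),.084,'w4.png')
look((.487,.053),.142,cam='side')
look((.487,.053),.142,cam='top')
E
```

```text
wrist n 855 centre [ 0.4555 -0.2182  0.0846] rad 0.0303 bbox [ 0.4551 -0.2184  0.0822] tcp [ 0.4539 -0.219   0.2164] t 9.65
tool shift mm [  1.8  -0.2 131.8]
[[0.949, 0.314, -0.0], [0.314, -0.949, 0.001], [0.0, -0.001, -1.0]]
side n 160 centre [0.4837 0.0562 0.1401] rad 0.0307 bbox [0.4842 0.0557 0.1375] tcp [ 0.4542 -0.2184  0.2166] t 9.7
tool shift mm [ 114.5 -251.3   76.7]
[[0.949, 0.315, 0.0], [0.315, -0.949, 0.001], [0.0, -0.001, -1.0]]
top n 102 centre [0.4848 0.0532 0.1417] rad 0.0305 bbox [0.4845 0.0524 0.1398] tcp [ 0.4544 -0.2182  0.2167] t 9.75
tool shift mm [ 114.6 -247.8   75.2]
[[0.949, 0.316, 0.0], [0.316, -0.949, 0.0], [0.001, -0.0, -1.0]]
```

First tumbler seated, with its rim at 0.142 m as expected. Grasping the second.

Request:
drive_tool(
  targets=[
    {"x": 1,"y": 0,"z": 50,"rx": 0,"ry": 0,"rz": 0,"jaw": -1},
    {"x": 1,"y": 0,"z": 100,"rx": 0,"ry": 0,"rz": 0,"jaw": -1},
    {"x": 1,"y": 0,"z": 128,"rx": 0,"ry": 0,"rz": 0,"jaw": -1},
    {"x": 1,"y": 0,"z": 139,"rx": 0,"ry": 0,"rz": 0,"jaw": -1},
    {"x": 1,"y": 0,"z": 139,"rx": 0,"ry": 0,"rz": 0,"jaw": -1},
    {"x": 1,"y": 0,"z": 139,"rx": 0,"ry": 0,"rz": 0,"jaw": 1},
    {"x": 1,"y": 0,"z": 139,"rx": 0,"ry": 0,"rz": 0,"jaw": 1},
    {"x": 1,"y": 0,"z": 139,"rx": 0,"ry": 0,"rz": 0,"jaw": 1},
    {"x": 1,"y": 0,"z": 139,"rx": 0,"ry": 0,"rz": 0,"jaw": 1},
    {"x": 1,"y": 0,"z": 139,"rx": 0,"ry": 0,"rz": 0,"jaw": 1},
    {"x": 1,"y": 0,"z": 139,"rx": 0,"ry": 0,"rz": 0,"jaw": 1},
  ],
  grip_force=20,
)

```text
time_s: 11.18
tool_pos: [0.4552, -0.2197, 0.0782]
eef_rot: [0.0, 0.987, 0.159, 0.0]
force: [0.2, 0.3, 6.8]
finger_gap: 0.0641
grasp_force: 20.0
```

Request:
drive_tool(
  targets=[
    {"x": 0,"y": 0,"z": -20,"rx": 0,"ry": 0,"rz": 0,"jaw": 1},
    {"x": 0,"y": 0,"z": -60,"rx": 0,"ry": 0,"rz": 0,"jaw": 1},
    {"x": 0,"y": 0,"z": -100,"rx": 0,"ry": 0,"rz": 0,"jaw": 1},
    {"x": 0,"y": 0,"z": -140,"rx": 0,"ry": 0,"rz": 0,"jaw": 1},
    {"x": 0,"y": 0,"z": -180,"rx": 0,"ry": 0,"rz": 0,"jaw": 1},
    {"x": 0,"y": 0,"z": -195,"rx": 0,"ry": 0,"rz": 0,"jaw": 1},
    {"x": 8,"y": -17,"z": -195,"rx": 0,"ry": 0,"rz": 0,"jaw": 1},
    {"x": 24,"y": -52,"z": -195,"rx": 0,"ry": 0,"rz": 0,"jaw": 1},
    {"x": 41,"y": -90,"z": -195,"rx": 0,"ry": 0,"rz": 0,"jaw": 1},
    {"x": 58,"y": -128,"z": -195,"rx": 0,"ry": 0,"rz": 0,"jaw": 1},
    {"x": 75,"y": -166,"z": -195,"rx": 0,"ry": 0,"rz": 0,"jaw": 1},
    {"x": 92,"y": -204,"z": -195,"rx": 0,"ry": 0,"rz": 0,"jaw": 1},
    {"x": 106,"y": -235,"z": -195,"rx": 0,"ry": 0,"rz": 0,"jaw": 1},
    {"x": 114,"y": -250,"z": -195,"rx": 0,"ry": 0,"rz": 0,"jaw": 1},
    {"x": 114,"y": -250,"z": -195,"rx": 0,"ry": 0,"rz": 0,"jaw": 1},
    {"x": 114,"y": -250,"z": -195,"rx": 0,"ry": 0,"rz": 0,"jaw": 1},
  ],
  grip_force=20,
)

```text
time_s: 13.18
tool_pos: [0.4837, 0.053, 0.2712]
eef_rot: [0.0, 0.987, 0.159, -0.001]
force: [-0.0, -2.0, -2.3]
finger_gap: 0.0639
grasp_force: 20.0
```

```bash
python3 - <<'E'
from h import *
look((.485,.0535),.142,'w5.png')
held()
E
```

```text
wrist n 485 centre [0.4861 0.0553 0.1419] rad 0.0303 bbox [0.493  0.0552 0.1392] tcp [0.4837 0.053  0.2712] t 13.175
tool shift mm [  3.4  -1.4 129.3]
[[0.95, 0.313, -0.003], [0.313, -0.95, -0.001], [-0.003, -0.0, -1.0]]
held n 1500 x range [14.2 32.1] z [-6.3 -4.4  3.5] [ 2.5 -0.8] 29.2 tcp [0.484  0.0527 0.2715]
```

View pics/w5.png

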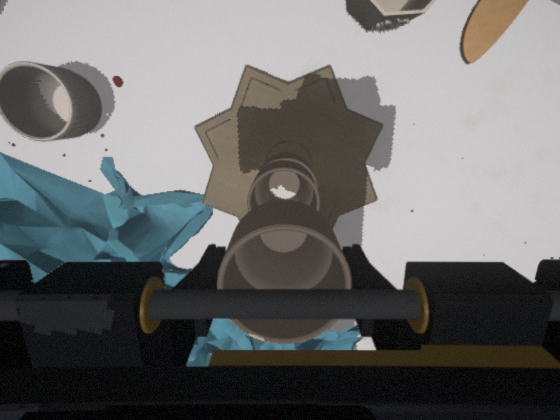

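The held collar (284,275) is centred over the two-high stack (284,190), with offsets of about 1 mm. Lowering.

Request:
drive_tool(
  targets=[
    {"x": 1,"y": -1,"z": 20,"rx": 0,"ry": 0,"rz": 0,"jaw": 1},
    {"x": 1,"y": -1,"z": 38,"rx": 0,"ry": 0,"rz": 0,"jaw": 1},
    {"x": 1,"y": -1,"z": 45,"rx": 0,"ry": 0,"rz": 0,"jaw": 1},
    {"x": 1,"y": -1,"z": 53,"rx": 0,"ry": 0,"rz": 0,"jaw": 1},
    {"x": 1,"y": -1,"z": 61,"rx": 0,"ry": 0,"rz": 0,"jaw": 1},
    {"x": 1,"y": -1,"z": 69,"rx": 0,"ry": 0,"rz": 0,"jaw": 1},
    {"x": 1,"y": -1,"z": 77,"rx": 0,"ry": 0,"rz": 0,"jaw": 1},
    {"x": 1,"y": -1,"z": 83,"rx": 0,"ry": 0,"rz": 0,"jaw": 1},
    {"x": 1,"y": -1,"z": 87,"rx": 0,"ry": 0,"rz": 0,"jaw": 1},
    {"x": 1,"y": -1,"z": 87,"rx": 0,"ry": 0,"rz": 0,"jaw": 1},
  ],
  grip_force=20,
)

```text
time_s: 14.52
tool_pos: [0.4852, 0.0548, 0.1853]
eef_rot: [0.0, 0.987, 0.159, -0.0]
force: [0.4, -0.1, -1.7]
finger_gap: 0.064
grasp_force: 20.0
```

Request:
drive_tool(
  targets=[
    {"x": 0,"y": 0,"z": 2,"rx": 0,"ry": 0,"rz": 0,"jaw": 1},
    {"x": 0,"y": 0,"z": 4,"rx": 0,"ry": 0,"rz": 0,"jaw": 1},
    {"x": 0,"y": 0,"z": 5,"rx": 0,"ry": 0,"rz": 0,"jaw": 1},
    {"x": 0,"y": 0,"z": 5,"rx": 0,"ry": 0,"rz": 0,"jaw": 1},
  ],
  grip_force=20,
)

```text
time_s: 15.02
tool_pos: [0.4853, 0.0548, 0.1805]
eef_rot: [0.0, 0.987, 0.159, -0.0]
force: [-0.1, 0.5, -1.7]
finger_gap: 0.0643
grasp_force: 20.0
```

Request:
drive_tool(
  targets=[
    {"x": 0,"y": 0,"z": 1,"rx": 0,"ry": 0,"rz": 0,"jaw": 1},
    {"x": 0,"y": 0,"z": 2,"rx": 0,"ry": 0,"rz": 0,"jaw": 1},
    {"x": 0,"y": 0,"z": 2,"rx": 0,"ry": 0,"rz": 0,"jaw": 1},
  ],
  grip_force=20,
)

```text
time_s: 15.4
tool_pos: [0.4862, 0.0545, 0.1795]
eef_rot: [0.001, 0.987, 0.159, 0.001]
force: [-0.9, -1.3, 4.7]
finger_gap: 0.0643
grasp_force: 20.0
```

Contact is felt at the expected height. Releasing and backing off upward.

Request:
drive_tool(
  targets=[
    {"x": 0,"y": 0,"z": 0,"rx": 0,"ry": 0,"rz": 0,"jaw": 0.3},
    {"x": 0,"y": 0,"z": 0,"rx": 0,"ry": 0,"rz": 0,"jaw": -1},
    {"x": 0,"y": 0,"z": 0,"rx": 0,"ry": 0,"rz": 0,"jaw": -1},
    {"x": 0,"y": 0,"z": 0,"rx": 0,"ry": 0,"rz": 0,"jaw": -1},
    {"x": 0,"y": 0,"z": -20,"rx": 0,"ry": 0,"rz": 0,"jaw": -1},
    {"x": 0,"y": 0,"z": -60,"rx": 0,"ry": 0,"rz": 0,"jaw": -1},
    {"x": 0,"y": 0,"z": -90,"rx": 0,"ry": 0,"rz": 0,"jaw": -1},
    {"x": -25,"y": 55,"z": -90,"rx": 0,"ry": 0,"rz": 0,"jaw": -1},
    {"x": -50,"y": 110,"z": -90,"rx": 0,"ry": 0,"rz": 0,"jaw": -1},
    {"x": -75,"y": 165,"z": -90,"rx": 0,"ry": 0,"rz": 0,"jaw": -1},
    {"x": -90,"y": 200,"z": -90,"rx": 0,"ry": 0,"rz": 0,"jaw": -1},
    {"x": -90,"y": 200,"z": -90,"rx": 0,"ry": 0,"rz": 0,"jaw": -1},
  ],
  grip_force=20,
)

```text
time_s: 16.9
tool_pos: [0.4616, -0.1666, 0.2682]
eef_rot: [0.0, 0.988, 0.155, -0.0]
force: [-0.0, 0.9, -0.9]
finger_gap: 0.0867
grasp_force: 0.0
```

```bash
python3 - <<'E'
from h import *
look((.486,.0545),.186,'s6.png',cam='side')
look((.486,.0545),.186,cam='top')
E
```

```text
side n 170 centre [0.4837 0.0575 0.1841] rad 0.0306 bbox [0.4828 0.0575 0.1813] tcp [ 0.4616 -0.1666  0.2682] t 16.9
tool shift mm [  89.9 -206.5   83.9]
[[0.952, 0.307, -0.001], [0.307, -0.952, -0.001], [-0.001, 0.0, -1.0]]
top n 110 centre [0.4845 0.0543 0.1863] rad 0.0304 bbox [0.4851 0.0544 0.1838] tcp [ 0.4622 -0.1641  0.2682] t 16.95
tool shift mm [  89.2 -200.6   82.1]
[[0.95, 0.311, -0.0], [0.311, -0.95, 0.001], [-0.0, -0.001, -1.0]]
```

View pics/s6.png

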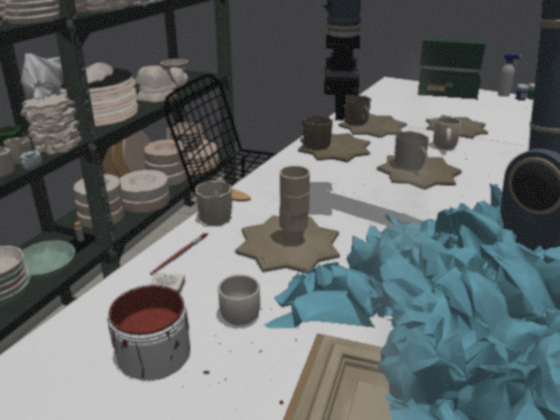

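The side view shows an upright three-high stack at (293,205) on the plate, with its rim at 0.186 m as expected. The pot at (239,300) hasn't moved, and the gripper is clear.

```bash
python3 -c "
from bench import robot
print(robot.sign_off())"
```

```text
the job is handed in; nothing more can be done
None
```

The job is handed in: both loose tumblers are nested in the one on the plate, the stack stands upright with its top rim at 0.186 m as expected, and the pot was left alone; the sign-off gave no verdict.

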